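Refill the tape dispenser tube

ROBOT

A 6-joint arm with a two-finger parallel gripper is mounted at the origin on a cart in front of the work surface, level with it; the furniture and walls round the work are solid. World frame = base frame: x ahead of the robot, y to its left, z up, the work surface at z = 0. Lengths are in m, angles in rad, forces in N, time in s.
With the tool pointing down it reaches from about 0.25 to 0.775 m from the base axis. Payload 4 kg.
Tool frame: the origin (TCP) lies at the very end of the fingers, on their centre line; the grasp point (between the pads) lies 19 mm behind it; z points along the fingers, y is the line along which they close (so a half turn about z gives the same grasp; the last joint's range is limited). The gripper opens to 94 mm and grips with 3 to 60 N. Pads are 16 mm wide; open, the fingers measure 119 mm over their backs; the gripper's body (75 mm by 177 mm) begins 78 mm behind the grasp point.
Start: joints at [-1.443, 0.087, 1.371, -0, 1.684, -0.103], TCP at [0.126, -0.535, 0.206] pointing down, gripper open.
Joint ranges: [-3.1, 3.1], [-0.76, 2.03], [0.27, 2.55], [-1.08, 4.22], [0.17, 2.65], [-2.57, 2.57]. Speed limits (rad/s): [2.79, 2.79, 3.14, 3.14, 3.14, 3.14].

INTERFACE

Orientations are given as [roll, pitch, yaw] about the fixed x, y, z axes, in that order (R = Rz(yaw) Ry(pitch) Rx(roll)).
In Python, from bench import robot gives the robot as it stands. The module is installed in compiled form; this text tells all that it offers.
- The arm moves only by the tool move_arm, never from a script. Its argument "deltas" is one flat list of numbers, 7 for each row, row after row: the turn, a rotation vector about the tool's x, y, z in rad, then the shift along the tool's x, y, z in cm, then the closure, from -1 (fully open) to 1 (shut). A call has 1 to 8 rows; each row is the pose to reach, as a shift and turn from the pose commanded when the call began, along the tool's axes at that moment; what a row does not reach only later rows make up. A row lasts 1/10 s, in which the tool goes at most 50 mm and 8.59 degrees, less where a joint would pass 70% of its speed; a pose out of reach is approached as far as the arm can. A call with a gripper value outside its range is refused whole. The fingers move at their own pace and stop on an object; the grip force is fixed at half the most. Time passes only in rows, so rows that repeat a pose let the fingers close. It gives the time, the measured TCP pose, the force, the opening and the grip force at its end, in the units of the state.
- robot.get_obs(): the state, without advancing time (a new reading comes with each control period).
- robot.snapshot(name): name is "scene" or "top"; returns a dict with "image" (400x640x3 uint8, red, green, blue), "depth" (400x640 float32, m along the optical axis (not along the pixel's ray), 0 where there is no reading), "fov_y" (degrees; the focal length in pixels is half the picture's height over the tangent of half this angle, whatever the lens; pixels are square), "cx", "cy" (the principal point, pixels), "D" ([k1, k2, p1, p2, k3] as OpenCV has them; the pictures are not rectified), "origin" and "orientation" of the camera in the world. Camera axes: x right, y up, looking along -z (the intrinsics and any distortion apply to the point x, -y, -z); pixel columns grow to the right and rows downward; lengths in m; the calibration is good to about 2 mm. A picture is of the moment at which its call begins.
- robot.close_job(): hands the job in; it is judged then, once.
The state is a dict: "time": time; "joint_positions": joint angles; "qvel": joint speeds; "joint_torque": joint torques, N m; "tool_pos": TCP position; "ee_rot": TCP orientation; "wrist_force": force on the tool from outside, world axes, zero at the start; "wrist_torque": the same for the moment, N m; "width": finger opening in m; "finger_force": force on a finger pad.
Only numpy, scipy, OpenCV 4.12 (cv2) and the standard library are available. Lean on these libraries where they do the work, as an engineer would, in place of code of your own. Each camera call takes 0.05 s, during which the arm holds its last target. There are 200 camera calls.

TASK

Refill the grey tape dispenser: drop both white tape rolls into its round tube, one on top of the other, so that they lie flat inside as one column. Leave the blue roll where it lies.

Things in the scene. Friction and masses are not known exactly. Their poses are not given: they have to be found in the camera images.
- white_roll_a_mid (a point): roll of white surgical tape: a flat ring 58 mm across, 25 mm high, with a hole, about 40 g, lying flat on the table. The point is its centre, half-way up (12.5 mm above its underside); z is the axis of the ring. Can be gripped across its outside at any yaw; either roll may go in first, either face up
- white_roll_b_mid (a point): roll of white surgical tape: a flat ring 58 mm across, 25 mm high, with a hole, about 40 g, lying flat on the table. The point is its centre, half-way up (12.5 mm above its underside); z is the axis of the ring. Can be gripped across its outside at any yaw; either roll may go in first, either face up
- tape_tube: grey open-topped round tube on a 110 mm foot flange, fixed to the table. Bore 78 mm across, floor 6 mm above the table, rim 46 mm above the table and 94 mm across outside, mouth slightly flared. A roll let go level and centred, underside just below the rim, drops in by itself; fingers round a roll do not fit the bore: keep them above the rim. The second roll stands out 10 mm. Origin on the tube axis at table height, z up
- blue_roll_mid (a point): a roll of blue tape of the same size as the white ones (58 mm across, 25 mm high), lying flat on the table; a bystander that must stay where it is. The point is the centre of the roll, half-way up (12.5 mm); z is its axis
Things that resemble listed ones, but are neither listed nor needed, are in the scene too. What is shaped like the part that bears white_roll_b_mid but orange is not meant.

How it is judged:
At the end, for the whole second after the job is handed in: Both white rolls lie inside the grey tube as one column: each centre within 15 mm of the tube's axis and 10 to 52 mm above the table, each lying flat within 10 degrees (horizontal distance between each of white_roll_a_mid, white_roll_b_mid and tape_tube below 0.015 m and z of white_roll_a_mid in the frame of tape_tube between 0.01 and 0.052 m and angle between the z axis of each of white_roll_a_mid, white_roll_b_mid and the z axis of tape_tube, either way round below 0.175 rad and z of white_roll_b_mid in the frame of tape_tube between 0.01 and 0.052 m); the robot touches nothing.
It fails at once if the blue roll is moved by more than 30 mm (distance of blue_roll_mid from where it was at the start of the episode above 0.03 m).
It also fails if it takes over 53 s, if anything falls off the work surface, if the arm or the gripper's body presses on something with over 40 N, if the wrist force passes 120 N, or if a joint passes its speed limit or range.

## Working session

There is one attempt and no reset: what is moved stays moved. The work goes in short steps, Python scripts to look and compute and a tool call to move; the robot and the scene stay as the last step left them, time stands still between calls to the robot, and variables do not carry over. Pictures are saved under pics/ and viewed, at most 10 in all, crops included, and the job is handed in when it is done.

Besides the shell and the picture viewer there is one more tool, called as name(argument=value, ...) on one line, values as JSON. move_arm: Moves the arm, as the interface text tells. Its arguments: {"type":"object","properties":{"deltas":{"type":"array","items":{"type":"number"}}},"required":["deltas"]}

```bash
mkdir -p pics
cat > h.py <<'E'
import numpy as np, cv2
from scipy.spatial.transform import Rotation as R
from bench import robot
def rot(o):
    o=np.array(o,float)
    return o if o.shape==(3,3) else (R.from_quat(o).as_matrix() if o.size==4 else R.from_euler('xyz',o).as_matrix())
def ray(s,uv):
    f=200/np.tan(np.radians(s['fov_y'])/2)
    K=np.array([[f,0,s['cx']],[0,f,s['cy']],[0,0,1]])
    p=cv2.undistortPoints(np.array(uv,float).reshape(-1,1,2),K,np.array(s['D'],float)).reshape(-1,2)
    d=np.c_[p[:,0],-p[:,1],-np.ones(len(p))]@rot(s['orientation']).T
    return np.array(s['origin']),d
def onplane(s,uv,z):
    o,d=ray(s,uv); return o+d*((z-o[2])/d[:,2])[:,None]
def save(s,n): cv2.imwrite('pics/'+n,cv2.cvtColor(s['image'],cv2.COLOR_RGB2BGR))
E
python3 - <<'E'
from h import *
for n in('scene','top'):
    s=robot.snapshot(n); save(s,n+'0.png'); print(n,s['fov_y'],s['cx'],s['cy'],s['D'],s['origin'],s['orientation'])
o=robot.get_obs();print(o)
E
```

```text
scene 46.99075931472887 322.00402592720275 196.22443370445646 [-0.05134292  0.          0.          0.          0.        ] [0.05963219 0.62166911 0.75438393] [ 0.84705963 -0.01366858 -2.53910444]
top 48.72751092659699 319.8376248408081 203.32641341941996 [-0.00611366  0.          0.          0.          0.        ] [ 0.46349457 -0.03626475  0.99477915] [ 0.04438432  0.02572941 -1.59520288]
{'time': 0.1, 'joint_positions': array([-1.44313907e+00,  8.78980451e-02,  1.37206908e+00, -2.10843560e-05,
        1.68358289e+00, -1.03110262e-01]), 'qvel': array([-0.00147503, -0.00056655, -0.00220666, -0.00019537,  0.00088724,
       -0.00150474]), 'joint_torque': array([ 2.96380233e-03, -3.41248548e+01, -3.03303230e+01,  7.20294588e-02,
        3.03672859e-02, -1.00802720e-04]), 'tool_pos': array([ 0.12572029, -0.53494774,  0.20442921]), 'ee_rot': array([-3.13964352e+00, -1.80623699e-04,  2.30764991e-01]), 'wrist_force': array([-0.47345364,  0.02678828,  0.49078345]), 'wrist_torque': array([-0.03037842, -0.03340896, -0.04918692]), 'finger_force': 0.0, 'width': 0.09406284528549043}
```

View pics/top0.png

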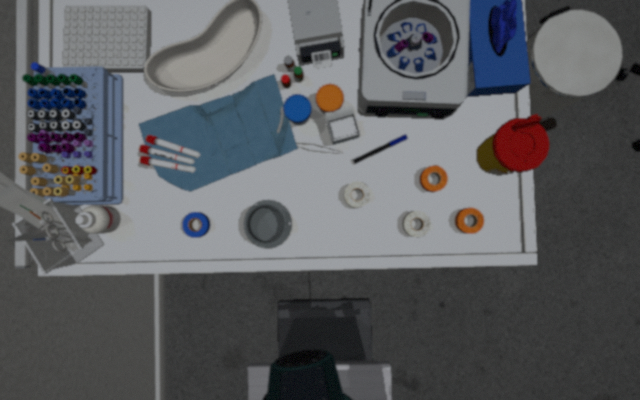

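View pics/scene0.png

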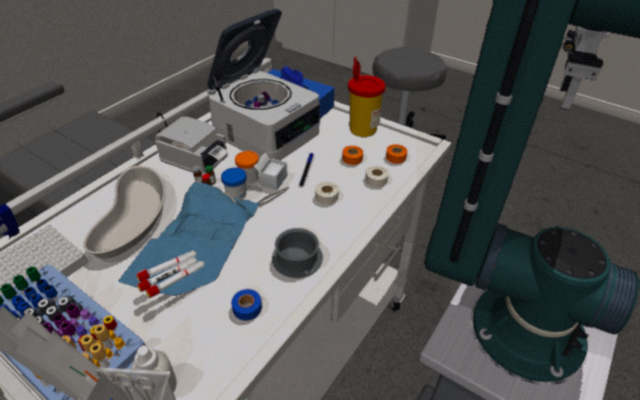

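Top view: the white rolls are at (355,194) and (415,224), and the grey tube is at (268,224). Things that could be confused with them are the orange rolls (433,178) and (469,221), the blue roll (196,224), the blue and orange caps (297,108) and (329,97), and the white bottle (97,218). In the scene view the white rolls are at (327,193) and (376,177), the tube at (296,253) and the blue roll at (246,305). By the description I choose the two white rings.

```bash
cat > m.py <<'E'
from h import *
def blob(s,c,r,f,fill=True):
    u,v=c; im=s['image']; hsv=cv2.cvtColor(im,cv2.COLOR_RGB2HSV)
    m=f(hsv.astype(int),im.astype(int)).astype(np.uint8)
    w=np.zeros_like(m); cv2.circle(w,(u,v),r,1,-1); m=m*w
    cs,_=cv2.findContours(m,cv2.RETR_EXTERNAL,cv2.CHAIN_APPROX_NONE)
    return max(cs,key=cv2.contourArea)
E
python3 - <<'E'
from m import *
s=robot.snapshot('top'); q=robot.snapshot('scene')
for n,c in dict(wa=(355,194),wb=(415,224),tube=(268,224),blue=(196,224),o1=(433,178),o2=(469,221)).items():
    print(n,onplane(s,[c],0.046 if n=='tube' else .025).round(4), s['image'][c[1],c[0]-10],s['image'][c[1],c[0]-25])
for n,c in dict(wa=(327,190),wb=(376,174),tube=(297,245),blue=(246,300)).items():
    print(n,onplane(q,[c],0.046 if n=='tube' else .025).round(4))
a=s['image'][165:260,170:490]; cv2.imwrite('pics/crop.png',cv2.resize(cv2.cvtColor(a,cv2.COLOR_RGB2BGR),(800,238),interpolation=cv2.INTER_CUBIC))
E
```

```text
wa [[ 0.5257 -0.0901  0.025 ]] [144 147 140] [154 158 162]
wb [[ 0.4567 -0.219   0.025 ]] [146 149 141] [156 158 161]
tube [[0.4645 0.0998 0.046 ]] [75 82 82] [ 99 101 102]
blue [[0.4684 0.2626 0.025 ]] [ 30  61 127] [154 157 161]
o1 [[ 0.5564 -0.2616  0.025 ]] [143  78  24] [155 157 161]
o2 [[ 0.4604 -0.3362  0.025 ]] [144  77  27] [154 158 161]
wa [[ 0.5222 -0.09    0.025 ]]
wb [[ 0.4557 -0.2139  0.025 ]]
tube [[0.4616 0.1117 0.046 ]]
blue [[0.468  0.2664 0.025 ]]
```

View pics/crop.png

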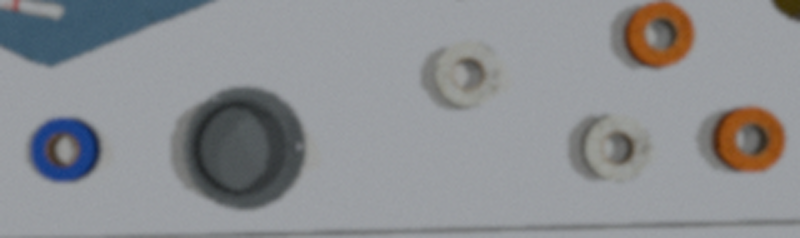

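The crop confirms it: two white rings at crop (466,74) and (616,148), both separate from the orange rings, and the tube at (240,148). Next I refine the centres using colour and depth.

```bash
cat > meas.py <<'E'
from m import *
def cloud(s):
    v,u=np.mgrid[0:400,0:640]; o,d=ray(s,np.c_[u.ravel(),v.ravel()])
    Rm=rot(s['orientation']); k=-(d@Rm[:,2])  # depth along axis per unit
    return (o+d*(s['depth'].ravel()/k)[:,None]).reshape(400,640,3)
def fit(P,xy,r,zlo,zhi):
    m=(np.hypot(P[...,0]-xy[0],P[...,1]-xy[1])<r)&(P[...,2]>zlo)&(P[...,2]<zhi)
    p=P[m][:,:2].astype(np.float32); (c,rad)=cv2.minEnclosingCircle(p); return np.r_[c,rad,P[m][:,2].mean(),len(p)]
E
python3 - <<'E'
from meas import *
S={n:robot.snapshot(n) for n in('top','scene')}
for n,s in S.items():
    P=cloud(s)
    for k,xy,h,r in(('wa',(.524,-.09),.025,.05),('wb',(.456,-.217),.025,.05),('tube',(.463,.106),.046,.06),('blue',(.468,.265),.025,.05)):
        print(n,k,'depth',fit(P,xy,r,h-.006,h+.008).round(4))
        s2=dict(s)
        im=cv2.GaussianBlur(s['image'],(5,5),0); s2['image']=im
        if k[0]=='w' :
            f=lambda h_,i:(i[...,0]-i[...,2]>-2)&(i.sum(2)>250)
        elif k=='blue': f=lambda h_,i:(i[...,2]-i[...,0]>40)
        else: f=lambda h_,i:(i.sum(2)<330)
        o,R_=np.array(s['origin']),rot(s['orientation'])
        # approx pixel
        fl=200/np.tan(np.radians(s['fov_y'])/2); c=R_.T@(np.r_[xy,h]-o); uv=(int(s['cx']+fl*c[0]/-c[2]),int(s['cy']-fl*c[1]/-c[2]))
        ct=blob(s2,uv,38 if k=='tube' else 26,f)
        w=onplane(s,ct.reshape(-1,2),h)[:,:2].astype(np.float32)
        print('   col',uv,np.round(cv2.minEnclosingCircle(w)[0],4),round(cv2.minEnclosingCircle(w)[1],4))
E
```

```text
top wa depth [ 5.255e-01 -9.340e-02  2.920e-02  2.510e-02  4.260e+02]
   col (354, 194) [ 0.5211 -0.0923] 0.0378
top wb depth [ 4.576e-01 -2.217e-01  2.890e-02  2.470e-02  4.420e+02]
   col (414, 224) [ 0.4576 -0.2178] 0.0367
top tube depth [4.65e-01 1.08e-01 4.66e-02 4.49e-02 4.32e+02]
   col (265, 224) [0.4657 0.1027] 0.0532
top blue depth [4.675e-01 2.665e-01 2.930e-02 2.540e-02 4.460e+02]
   col (194, 224) [0.4678 0.2645] 0.0296
scene wa depth [ 5.231e-01 -9.250e-02  3.060e-02  2.410e-02  2.800e+02]
   col (326, 189) [ 0.5299 -0.0969] 0.098
scene wb depth [ 4.586e-01 -2.199e-01  3.020e-02  2.410e-02  2.520e+02]
   col (376, 173) [ 0.4613 -0.2239] 0.1073
scene tube depth [4.655e-01 1.085e-01 4.760e-02 4.440e-02 3.570e+02]
   col (298, 243) [0.4516 0.129 ] 0.0674
scene blue depth [4.676e-01 2.671e-01 3.020e-02 2.510e-02 5.470e+02]
   col (246, 299) [0.4631 0.2729] 0.0352
```

```bash
cat > d.py <<'E'
import sys
from h import *
o=robot.get_obs(); t=np.array([float(a) for a in sys.argv[1:4]])
M=R.from_euler('xyz',o['ee_rot'])
down=R.from_euler('xyz',[np.pi,0,0.23])
print('pos',o['tool_pos'].round(4),'d cm',(M.inv().apply(t-o['tool_pos'])*100).round(2),'turn',(M.inv()*down).as_rotvec().round(4),'w',round(o['width'],4),'t',o['time'],'F',o['wrist_force'].round(1))
E
python3 d.py .458 -.221 .12
```

```text
pos [ 0.1258 -0.5353  0.2051] d cm [ 39.53 -22.99   8.53] turn [-0.0007 -0.0001  0.0008] w 0.0942 t 0.3 F [-0.2  0.3  0.6]
```

move_arm(deltas=[0,0,0,39.5,-23,8.5,-1,0,0,0,39.5,-23,8.5,-1,0,0,0,39.5,-23,8.5,-1,0,0,0,39.5,-23,8.5,-1,0,0,0,39.5,-23,8.5,-1,0,0,0,39.5,-23,8.5,-1,0,0,0,39.5,-23,8.5,-1,0,0,0,39.5,-23,8.5,-1])

```text
time: 1.1
tool_pos: [0.4126, -0.2635, 0.1323]
ee_rot: [3.141, -0.0, 0.231]
wrist_force: [-0.6, -0.9, 0.4]
width: 0.0943
finger_force: 0.0
```

```bash
python3 d.py .458 -.221 .06
```

```text
pos [ 0.4126 -0.2635  0.1323] d cm [ 5.39 -3.1   7.23] turn [ 0.0009 -0.0005  0.0007] w 0.0943 t 1.1 F [-0.6 -0.9  0.4]
```

move_arm(deltas=[0,0,0,5.4,-3.1,1.2,-1,0,0,0,5.4,-3.1,1.2,-1,0,0,0,5.4,-3.1,3.5,-1,0,0,0,5.4,-3.1,6,-1,0,0,0,5.4,-3.1,7.2,-1,0,0,0,5.4,-3.1,7.2,-1,0,0,0,5.4,-3.1,7.2,-1])

```text
time: 1.8
tool_pos: [0.4569, -0.2232, 0.061]
ee_rot: [3.141, -0.0, 0.23]
wrist_force: [-0.9, 0.3, -0.3]
width: 0.0936
finger_force: 0.0
```

```bash
python3 d.py .458 -.221 .006
```

```text
pos [ 0.4569 -0.2232  0.061 ] d cm [ 0.15 -0.2   5.5 ] turn [ 0.0007 -0.0004 -0.0001] w 0.0936 t 1.8 F [-0.9  0.3 -0.3]
```

move_arm(deltas=[0,0,0,0.15,-0.2,2,-1,0,0,0,0.15,-0.2,4,-1,0,0,0,0.15,-0.2,5.5,-1,0,0,0,0.15,-0.2,5.5,-1,0,0,0,0.15,-0.2,5.5,-1])

```text
time: 2.3
tool_pos: [0.4586, -0.221, 0.0068]
ee_rot: [3.14, -0.002, 0.23]
wrist_force: [0.4, -0.6, 1.4]
width: 0.0941
finger_force: 0.0
```

```bash
python3 d.py .458 -.221 .006
python3 - <<'E'
from meas import *
for n in('scene','top'):
    s=robot.snapshot(n); save(s,n+'1.png')
E
python3 -c "
import cv2,numpy as np
a=cv2.imread('pics/scene1.png')[100:260,260:460];b=cv2.imread('pics/top1.png')[140:300,310:510]
cv2.imwrite('pics/c1.png',cv2.resize(np.hstack([a,b]),(800,320)))"
```

```text
pos [ 0.4586 -0.221   0.0068] d cm [-0.06 -0.02  0.08] turn [ 0.0016 -0.0015  0.0003] w 0.0941 t 2.3 F [ 0.4 -0.6  1.4]
```

View pics/c1.png

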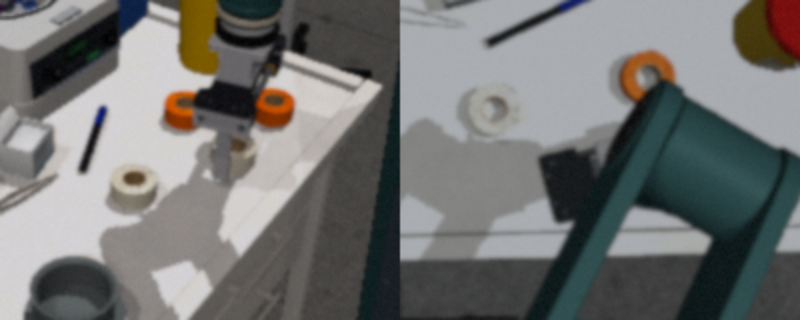

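The fingers straddle the white roll (crop ~(232,155)) and stay clear of the orange rolls. Closing now.

move_arm(deltas=[0,0,0,0,0,0,1,0,0,0,0,0,0,1,0,0,0,0,0,0,1,0,0,0,0,0,0,1,0,0,0,0,0,0,1,0,0,0,0,0,0,1,0,0,0,0,0,0,1,0,0,0,0,0,0,1])

```text
time: 3.2
tool_pos: [0.4579, -0.2203, 0.0054]
ee_rot: [3.141, 0.0, 0.231]
wrist_force: [1.2, -0.6, 0.6]
width: 0.0568
finger_force: 30.0
```

move_arm(deltas=[0,0,0,0,0,-2,1,0,0,0,0,0,-5,1,0,0,0,0,0,-8,1,0,0,0,0,0,-10,1,0,0,0,0,0,-10,1,0,0,0,0,0,-10,1])

```text
time: 3.8
tool_pos: [0.4577, -0.2201, 0.1048]
ee_rot: [-3.141, 0.0, 0.231]
wrist_force: [0.5, 0.3, -1.2]
width: 0.0567
finger_force: 30.0
```

```bash
python3 d.py .465 .108 .106
```

```text
pos [ 0.4577 -0.2201  0.1048] d cm [  8.22 -31.77  -0.11] turn [-0.0002  0.0002  0.0008] w 0.0567 t 3.8 F [ 0.5  0.3 -1.2]
```

move_arm(deltas=[0,0,0,1,-3.9,0,1,0,0,0,2,-7.9,0,1,0,0,0,3.1,-12,0,1,0,0,0,4.1,-16,0,1,0,0,0,5.1,-20,0,1,0,0,0,6.2,-24,0,1,0,0,0,7.2,-28,0,1,0,0,0,8.2,-31.8,0,1])

```text
time: 4.6
tool_pos: [0.4632, 0.1097, 0.1028]
ee_rot: [-3.141, 0.004, 0.231]
wrist_force: [0.9, -0.0, -0.2]
width: 0.057
finger_force: 30.0
```

move_arm(deltas=[0,0,0,0,0,0,1,0,0,0,0,0,0,1,0,0,0,0,0,0,1])

```text
time: 4.9
tool_pos: [0.4642, 0.1072, 0.1039]
ee_rot: [3.141, 0.003, 0.23]
wrist_force: [0.2, 0.2, -0.5]
width: 0.057
finger_force: 30.0
```

```bash
python3 d.py .465 .108 .06;python3 - <<'E'
from h import *
s=robot.snapshot('scene'); save(s,'s2.png'); t=robot.snapshot('top'); save(t,'t2.png')
E
python3 -c "
import cv2,numpy as np
a=cv2.imread('pics/s2.png')[140:340,200:400];b=cv2.imread('pics/t2.png')[120:320,170:370]
cv2.imwrite('pics/c2.png',cv2.resize(np.hstack([a,b]),(800,400)))"
```

```text
pos [0.4642 0.1072 0.1039] d cm [ 0.11 -0.06  4.39] turn [0.0003 0.0027 0.0001] w 0.057 t 4.9 F [ 0.2  0.2 -0.5]
```

View pics/c2.png

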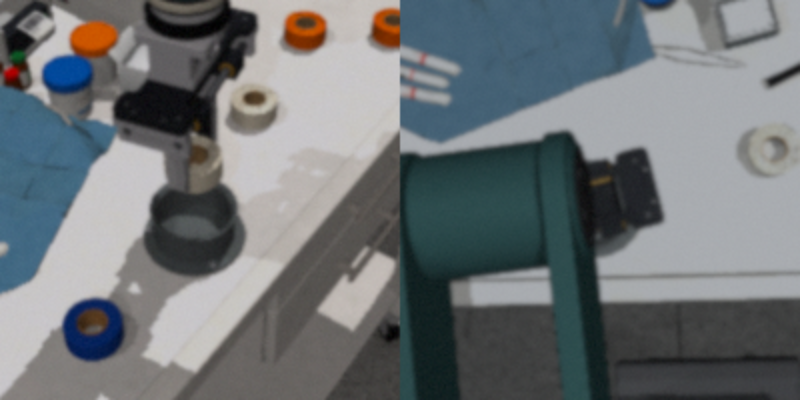

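The roll is held above the tube (crop (205,165)), with the tube mouth below it at (195,210). Lowering it to the rim.

move_arm(deltas=[0,0,0,0.1,-0.1,2,1,0,0,0,0.1,-0.1,4,1,0,0,0,0.1,-0.1,5.4,1,0,0,0,0.1,-0.1,5.4,1,0,0,0,0.1,-0.1,5.4,1])

```text
time: 5.5
tool_pos: [0.4658, 0.1088, 0.0514]
ee_rot: [3.141, 0.0, 0.23]
wrist_force: [0.2, -0.4, -0.2]
width: 0.0569
finger_force: 30.0
```

```bash
python3 d.py .465 .108 .049;python3 - <<'E'
from meas import *
s=robot.snapshot('scene'); save(s,'s3.png')
cv2.imwrite('pics/c3.png',cv2.resize(cv2.imread('pics/s3.png')[190:300,240:360],(720,660))[:600])
E
```

```text
pos [0.4658 0.1088 0.0514] d cm [-0.1   0.06  0.24] turn [ 0.0001  0.0002 -0.0002] w 0.0569 t 5.5 F [ 0.2 -0.4 -0.2]
```

View pics/c3.png

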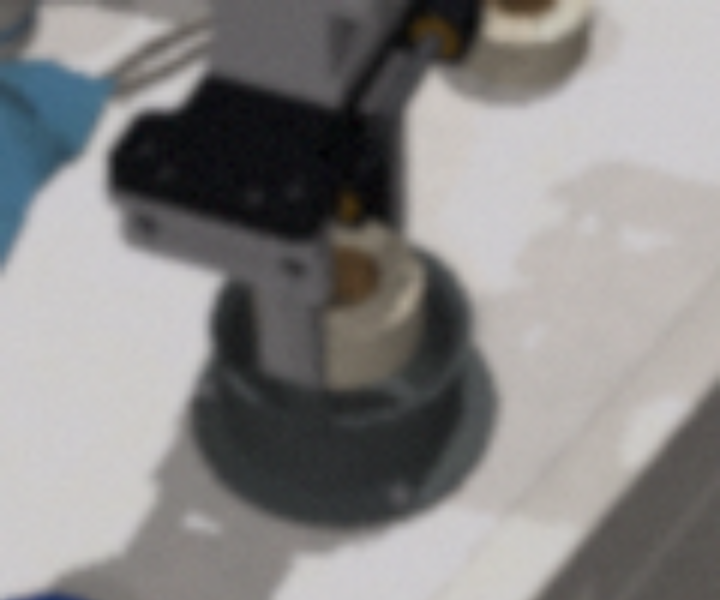

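The roll is level and centred over the bore (crop (345,310)). Lowering 2 mm, opening, then rising.

move_arm(deltas=[0,0,0,-0.1,0.05,0.2,1,0,0,0,-0.1,0.05,0.2,1,0,0,0,-0.1,0.05,0.2,-1,0,0,0,-0.1,0.05,0.2,-1,0,0,0,-0.1,0.05,0.2,-1,0,0,0,-0.1,0.05,0.2,-1,0,0,0,-0.1,0.05,0.2,-1,0,0,0,-0.1,0.05,0.2,-1])

```text
time: 6.35
tool_pos: [0.4648, 0.1086, 0.0493]
ee_rot: [3.142, 0.0, 0.231]
wrist_force: [-0.5, -0.2, 0.2]
width: 0.0937
finger_force: 0.0
```

move_arm(deltas=[0,0,0,0,0,0,-1,0,0,0,0,0,-3,-1,0,0,0,0,0,-6,-1,0,0,0,0,0,-8,-1,0,0,0,0,0,-8,-1])

```text
time: 6.85
tool_pos: [0.4672, 0.1089, 0.1329]
ee_rot: [3.141, -0.007, 0.231]
wrist_force: [-0.2, 0.0, 0.0]
width: 0.0941
finger_force: 0.0
```

```bash
python3 d.py .5245 -.093 .12
```

```text
pos [0.4672 0.1089 0.1329] d cm [ 0.95 20.96  1.32] turn [ 0.001  -0.0074  0.0008] w 0.0941 t 6.85 F [-0.2  0.   0. ]
```

move_arm(deltas=[0,0,0,0.2,4,0,-1,0,0,0,0.4,8,0,-1,0,0,0,0.6,12,0,-1,0,0,0,0.8,16,0,-1,0,0,0,0.9,20,0,-1,0,0,0,0.95,21,1,-1,0,0,0,0.95,21,1,-1,0,0,0,0.95,21,1,-1])

```text
time: 7.65
tool_pos: [0.521, -0.0925, 0.1177]
ee_rot: [-3.139, 0.003, 0.231]
wrist_force: [-0.0, -1.2, -0.1]
width: 0.0945
finger_force: 0.0
```

```bash
python3 d.py .5245 -.093 .05;python3 - <<'E'
from meas import *
for n in('top','scene'):
    s=robot.snapshot(n);P=cloud(s); save(s,n+'4.png')
    print(n,'in tube',fit(P,(.465,.108),.034,.022,.038).round(4)); print('wa',fit(P,(.5245,-.093),.04,.019,.033).round(4)); print('blue',fit(P,(.4675,.267),.05,.019,.033).round(4))
a=cv2.imread('pics/scene4.png')[120:320,200:400];b=cv2.imread('pics/top4.png')[120:320,190:390]
cv2.imwrite('pics/c4.png',cv2.resize(np.hstack([a,b]),(800,400)))
E
```

```text
pos [ 0.521  -0.0925  0.1177] d cm [0.35 0.15 6.77] turn [-0.0024  0.0027  0.0011] w 0.0945 t 7.65 F [-0.  -1.2 -0.1]
top in tube [4.652e-01 1.074e-01 2.920e-02 3.110e-02 4.380e+02]
wa [ 0.  0.  0. nan  0.]
blue [4.673e-01 2.659e-01 2.910e-02 2.520e-02 4.500e+02]
scene in tube [4.635e-01 1.089e-01 3.030e-02 3.010e-02 4.060e+02]
wa [ 5.249e-01 -9.320e-02  3.110e-02  2.420e-02  2.820e+02]
blue [4.673e-01 2.668e-01 3.010e-02 2.500e-02 5.600e+02]meas.py:8: RuntimeWarning: Mean of empty slice.
  p=P[m][:,:2].astype(np.float32); (c,rad)=cv2.minEnclosingCircle(p); return np.r_[c,rad,P[m][:,2].mean(),len(p)]
  ret = ret.dtype.type(ret / rcount)
```

View pics/c4.png

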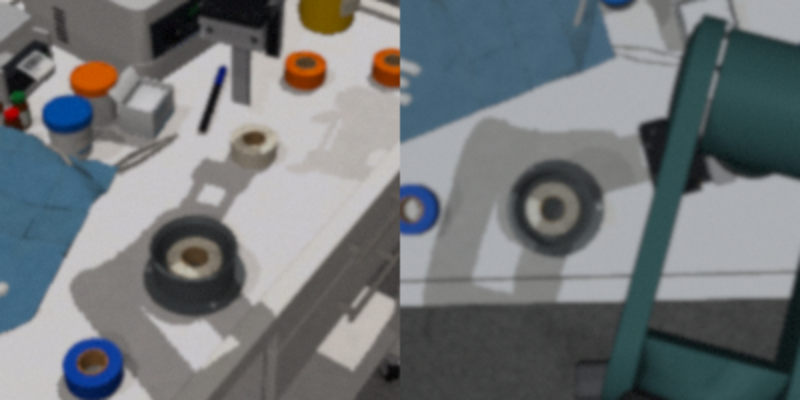

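The first roll lies flat and centred in the tube (crop (195,258)), and the blue roll hasn't moved. Now the second roll.

move_arm(deltas=[0,0,0,0.3,0.1,2,-1,0,0,0,0.3,0.1,4,-1,0,0,0,0.3,0.1,6.5,-1,0,0,0,0.3,0.1,6.5,-1,0,0,0,0.3,0.1,6.5,-1])

```text
time: 8.25
tool_pos: [0.5251, -0.0929, 0.0547]
ee_rot: [-3.141, 0.0, 0.232]
wrist_force: [-0.2, 0.0, 1.3]
width: 0.0939
finger_force: 0.0
```

```bash
python3 d.py .5245 -.093 .006
```

```text
pos [ 0.5251 -0.0929  0.0547] d cm [-0.06 -0.01  4.87] turn [-0.0002  0.0003  0.0023] w 0.0939 t 8.25 F [-0.2  0.   1.3]
```

move_arm(deltas=[0,0,0,0,0,2,-1,0,0,0,0,0,4,-1,0,0,0,0,0,4.9,-1,0,0,0,0,0,4.9,-1,0,0,0,0,0,4.9,-1])

```text
time: 8.75
tool_pos: [0.5262, -0.0941, 0.0068]
ee_rot: [3.14, -0.002, 0.231]
wrist_force: [-0.6, -1.0, -0.2]
width: 0.0936
finger_force: 0.0
```

move_arm(deltas=[0,0,0,0,0,0,1,0,0,0,0,0,0,1,0,0,0,0,0,0,1,0,0,0,0,0,0,1,0,0,0,0,0,0,1,0,0,0,0,0,0,1,0,0,0,0,0,0,1,0,0,0,0,0,0,1])

```text
time: 9.55
tool_pos: [0.5253, -0.0941, 0.0055]
ee_rot: [3.141, -0.0, 0.231]
wrist_force: [-0.1, -0.4, 2.1]
width: 0.0566
finger_force: 30.0
```

move_arm(deltas=[0,0,0,0,0,-2,1,0,0,0,0,0,-5,1,0,0,0,0,0,-8,1,0,0,0,0,0,-10,1,0,0,0,0,0,-10,1,0,0,0,0,0,-10,1])

```text
time: 10.15
tool_pos: [0.525, -0.0939, 0.1048]
ee_rot: [-3.141, 0.0, 0.231]
wrist_force: [-0.2, -0.4, -0.2]
width: 0.0565
finger_force: 30.0
```

```bash
python3 d.py .465 .108 .106
```

```text
pos [ 0.525  -0.0939  0.1048] d cm [ -1.23 -21.03  -0.12] turn [-0.0001  0.0003  0.0009] w 0.0565 t 10.15 F [-0.2 -0.4 -0.2]
```

move_arm(deltas=[0,0,0,-0.2,-3.5,0,1,0,0,0,-0.4,-7,0,1,0,0,0,-0.6,-10.5,0,1,0,0,0,-0.8,-14,0,1,0,0,0,-1,-17.5,0,1,0,0,0,-1.2,-20,0,1,0,0,0,-1.2,-21,0,1,0,0,0,-1.2,-21,0,1])

```text
time: 10.95
tool_pos: [0.4644, 0.1083, 0.1037]
ee_rot: [3.142, 0.003, 0.233]
wrist_force: [-0.2, -0.0, -0.8]
width: 0.0565
finger_force: 30.0
```

move_arm(deltas=[0,0,0,0,0,0,1,0,0,0,0,0,2,1,0,0,0,0,0,3.5,1,0,0,0,0,0,4.5,1,0,0,0,0,0,4.5,1,0,0,0,0,0,4.5,1])

```text
time: 11.55
tool_pos: [0.4659, 0.1071, 0.0605]
ee_rot: [3.141, -0.0, 0.23]
wrist_force: [-0.6, 0.3, 0.0]
width: 0.0565
finger_force: 30.0
```

```bash
python3 d.py .465 .108 .05
```

```text
pos [0.4659 0.1071 0.0605] d cm [-0.07 -0.11  1.05] turn [ 0.0002 -0.     -0.0003] w 0.0565 t 11.55 F [-0.6  0.3  0. ]
```

move_arm(deltas=[0,0,0,-0.1,-0.1,1.1,1,0,0,0,-0.1,-0.1,1.1,1,0,0,0,-0.1,-0.1,1.1,1,0,0,0,-0.1,-0.1,1.1,-1,0,0,0,-0.1,-0.1,1.1,-1,0,0,0,-0.1,-0.1,1.1,-1,0,0,0,-0.1,-0.1,1.1,-1,0,0,0,-0.1,-0.1,1.1,-1])

```text
time: 12.35
tool_pos: [0.4644, 0.1085, 0.0494]
ee_rot: [3.141, -0.0, 0.231]
wrist_force: [-0.3, 1.0, 0.3]
width: 0.092
finger_force: 0.0
```

move_arm(deltas=[0,0,0,0,0,0,-1,0,0,0,0,0,-1,-1,0,0,0,0,0,-4,-1,0,0,0,0,0,-8,-1,0,0,0,0,0,-10,-1,0,0,0,0,10,-10,-1,0,0,0,0,16,-10,-1,0,0,0,0,20,-10,-1])

```text
time: 13.15
tool_pos: [0.4993, -0.0388, 0.1509]
ee_rot: [3.141, -0.002, 0.233]
wrist_force: [1.1, 0.6, 0.1]
width: 0.0939
finger_force: 0.0
```

move_arm(deltas=[0,0,0,0,0,0,-1,0,0,0,0,0,0,-1,0,0,0,0,0,0,-1])

```text
time: 13.45
tool_pos: [0.4985, -0.0367, 0.1497]
ee_rot: [-3.141, -0.0, 0.232]
wrist_force: [0.5, 0.4, 0.8]
width: 0.0941
finger_force: 0.0
```

Run:
```python
from meas import *
for n in('top','scene'):
    s=robot.snapshot(n);P=cloud(s); save(s,n+'5.png')
    m=(np.hypot(P[...,0]-.465,P[...,1]-.108)<.034)&(P[...,2]>.05)&(P[...,2]<.065); p=P[m]
    print(n,'in tube',fit(P,(.465,.108),.04,.05,.065).round(4), 'slope',np.linalg.lstsq(np.c_[p[:,:2],np.ones(len(p))],p[:,2],rcond=None)[0].round(3)); print('blue',fit(P,(.4675,.267),.05,.019,.033).round(4))
a=cv2.imread('pics/scene5.png')[120:320,200:400];b=cv2.imread('pics/top5.png')[120:320,190:390]
cv2.imwrite('pics/c5.png',cv2.resize(np.hstack([a,b]),(800,400)))
```

```text
top in tube [4.644e-01 1.091e-01 2.910e-02 5.630e-02 3.420e+02] slope [ 0.002 -0.005  0.056]
blue [4.674e-01 2.662e-01 2.920e-02 2.530e-02 4.470e+02]
scene in tube [4.636e-01 1.107e-01 3.050e-02 5.510e-02 4.240e+02] slope [ 0.003 -0.012  0.055]
blue [4.674e-01 2.678e-01 3.030e-02 2.510e-02 5.520e+02]
```

View pics/c5.png

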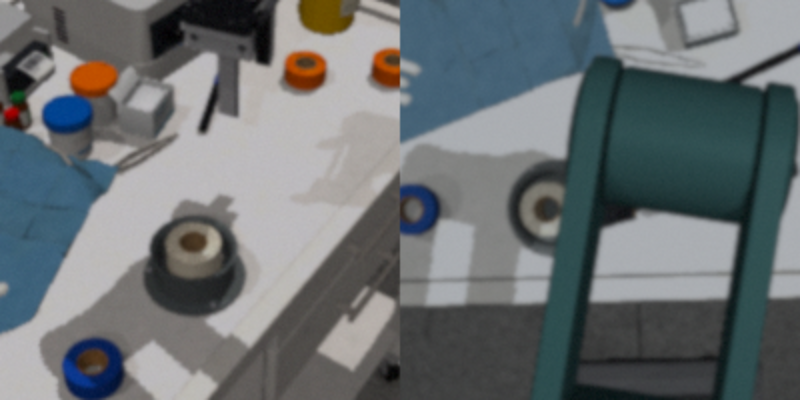

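The second roll lies flat on the first (crop (194,248)): its top is at 56 mm and it is centred within about 3 mm. The arm is clear and the blue roll hasn't moved.

```bash
python3 -c "
from bench import robot
print(robot.close_job())"
```

```text
the job is handed in; nothing more can be done
None
```

Both white rolls lie flat as one column in the grey tube, centred within about 3 mm by the last camera check; the blue roll is where it was, and the job was handed in at about 13.5 s (no verdict was returned).

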